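# Pry open the perm-rod case

### The arm

A 6-joint arm with a two-finger parallel gripper is mounted at the origin on the work surface. World frame = base frame: x ahead of the robot, y to its left, z up, the work surface at z = 0. Lengths are in m, angles in rad, forces in N, time in s.
With the tool pointing down it reaches from about 0.375 to 0.9 m from the base axis. Payload 3.1 kg.
Tool frame: the origin (TCP) lies between the finger pads; the fingertips stand 8 mm ahead of it and the grasp point (between the pads) lies 11 mm behind it; z points along the fingers, y is the direction in which the jaws open and shut (so a half turn about z gives the same grasp; the last joint's range is limited). The gripper opens to 87 mm and grips with 3 to 60 N. Pads are 19 mm wide; open, the fingers measure 117 mm over their backs; the gripper's body (75 mm by 190 mm) begins 51 mm behind the grasp point.
Start: joints at [1.069, 0.527, 1.433, -0, 1.181, -0.178], TCP at [0.198, 0.593, 0.231] pointing down, gripper open.
Joint ranges: [-3.08, 3.08], [-0.75, 2.2], [0.22, 2.44], [-1.43, 4.57], [0, 2.65], [-2.85, 2.85]. Speed limits (rad/s): [2.79, 2.79, 3.14, 3.14, 3.14, 3.14].

### API

Orientations are given as a rotation vector (axis times angle).
In Python, from station import ctrl, vision, ticket gives the robot as it stands.
- The arm moves only by the shell command python3 -m jog 'ROWS' [FORCE]. ROWS is JSON, a list of rows, each an object of numbers: "grip": the opening, from -1 (shut) to 1 (fully open); "tx", "ty", "tz": the shift along the world's x, y, z in mm; "yaw": the turn about the world's z in rad. In form: [{"grip": .., "tx": .., "ty": .., "tz": .., "yaw": ..}, ...]. A call has 1 to 20 rows; each row shifts and turns the commanded pose from where the row before left it; what a row does not reach is not made up. A row lasts 1/12 s, in which the tool goes at most 41.7 mm and 7.16 degrees, less where a joint would pass 70% of its speed; a pose out of reach is approached as far as the arm can. A call with a gripper value outside its range is refused whole. The fingers move at their own pace and stop on an object; FORCE is the grip in N (left out, the last holds). Time passes only in rows, so rows that do not move let the fingers close. It gives the time, the measured TCP pose, the force and the opening at its end, in the units of the state.
- ctrl.read_state(): the state, without advancing time (a new reading comes with each control period).
- vision.read_camera(name): name is "side" or "top"; returns (picture, depth): 420x560x3 uint8, blue, green, red; 420x560 float32, m along the optical axis (not along the pixel's ray), 0 where there is no reading.
- vision.camera_model(name): a dict with "mtx" (3x3 intrinsics, pixels), "R" (3x3) and "t" (3): a world point X has camera coordinates R X + t. Camera axes: x right, y down, z forward; pixel columns grow to the right and rows downward; lengths in m; the calibration is good to about 2 mm. A picture is of the moment at which its call begins. camera_model takes no time and is no camera call.
- ticket.job_done(): hands the job in, once; it reports no verdict.
The state is a dict: "time": time; "joint_positions": joint angles; "dq": joint speeds; "joint_torque": joint torques, N m; "eef_pos": TCP position; "tool_rot": TCP orientation; "ft_force": force on the tool from outside, world axes, zero at the start; "torque": the same for the moment, N m; "opening": opening from 0.0 (shut) to 1.0 (fully open).
Only numpy, scipy, OpenCV 4.12 (cv2) and the standard library are available. Lean on these libraries where they do the work, as an engineer would, in place of code of your own. Each camera call takes 0.05 s, during which the arm holds its last target.

### The job

Pick up the orange-handled spatula, push its blade into the notch in the front of the white rod case, below the black mark on its lid, and lever the blue lid up with it, then swing the lid back past upright as far as it goes; only the spatula may touch the lid, never the gripper. Then lay the spatula down flat on the black mat, wholly within its edges, without dropping it. Leave everything else on the table where it is.

Things in the scene. Friction and masses are not known exactly. Their poses are not given: they have to be found in the camera images.
- case: white plastic box for perm rods, fixed to the table, 110 deep (x) x 150 wide (y) x 60 high without its lid, walls and floor 4 thick, with the blue lid on top. Origin: centre of its underside. +x points from the front (the wall with the notch, turned roughly towards the robot) to the hinge at the back; z up.
- notch (a point): centre of the pry notch's mouth on the outer face of the case's front wall: a black-edged opening 50 wide, 12 high, cut through the 4 mm wall from 48 mm above the table up to the closed lid's underside at 60 mm. Behind it the case is free down to 20 mm above the table. Axes as the case.
- lid_hinge (a point): middle of the lid's hinge line, at the height of the lid's underside (60 mm above the table), above the back face of the case. Axes turn with the lid: its -x points along the lid's underside to its front edge, its z out of the lid's top, y along the hinge.
- lid_edge (a point): middle of the lid's front edge, at the underside, 114 mm from the hinge line (closed, it stands out 4 mm in front of the notch wall). The lid is a flat blue plate 114 x 150 x 5 mm, 150 g, with a blank white label; a black bar 50 x 8 mm on its top, along the middle of the front edge, marks the notch below.
- lid (a joint): lid angle in rad: 0 closed (level), 1.57 upright, 1.95 fully back at its stop. The hinge is stiff and stays where it is left (friction 0.13 N m; lifting at the front edge takes about 2 N).
- spatula: spatula of 90 g (this may vary by a quarter) lying flat on the table: straight orange handle 100 long x 16 wide x 22 high, and a stiff flat steel blade 70 long x 22 wide x 2.5 thick that leaves the handle's front end at mid height (11 mm above the handle's underside). Origin: on the handle's underside below the grip point; +x along the tool to the blade's tip, z up. The handle runs from x = -75 to +25 mm, the blade from +25 to +95 mm; it balances about 4 mm behind the origin.
- spatula_grip (a point): grip point inside the handle, 11 mm above the spatula's origin, 95 mm behind the tip.
- spatula_tip (a point): middle of the blade's tip.
- spatula_tail (a point): middle of the handle's rear end.
- mat: black rubber mat fixed to the table, 220 (x) x 130 (y) x 3 thick. Origin: centre of its underside; x along its length.
- spray: loose white spray bottle with a trigger, 84 across, 186 high; origin at the centre of its base. Bystander.
- cup: loose white paper cup, 76 across, 90 high; origin at its base. Bystander.
- basket: loose red basket of rods, 200 x 270 x 70 high; origin at its base. Bystander.
- clip: loose black hair clip, 85 (x) x 14 x 16 high; origin at the centre of its underside. Bystander, between case and mat.
- brush: loose dark wooden hair brush, about 190 long (x) x 50 x 40 high; origin at its underside. Bystander.
- jar: loose jar with a green cap, 72 across, 80 high; origin at its base. Bystander.
- comb: loose black comb, 170 (x) x 34 x 5; origin at its underside. Bystander.
Things that resemble listed ones, but are neither listed nor needed, are in the scene too. Of the things that look like the spatula, the largest one is meant.

How it is judged:
By the outcome, as a careful person would: the job done as asked, in the order asked, and still so for the second after the job is handed in, with the robot touching nothing.
It also fails if it takes over 56 s, if anything falls off the work surface, if the arm or the gripper's body presses on something with over 40 N, if the wrist force passes 120 N, or if a joint passes its speed limit or range.

## Working session

There is one attempt and no reset: what is moved stays moved. The work goes in short steps, Python scripts to look and compute and a shell command to move; the robot and the scene stay as the last step left them, time stands still between calls to the robot, and variables do not carry over. Pictures are saved under pics/ and viewed, and the job is handed in when it is done.

```bash
ls; mkdir -p pics
python3 - <<'E'
from station import ctrl, vision
import cv2, numpy as np
print(ctrl.read_state())
for n in ("side","top"):
    p,d=vision.read_camera(n); cv2.imwrite(f"pics/{n}0.png",p); np.save(f"pics/{n}0.npy",d); np.save(f"pics/{n}0rgb.npy",p)
    m=vision.camera_model(n); print(n,m, 'pos',-m['R'].T@m['t'])
E
```

```text
pics
{'time': 0.0, 'joint_positions': array([ 1.06946645e+00,  5.28449112e-01,  1.43390375e+00, -4.40978918e-06,
        1.18138827e+00, -1.78496993e-01]), 'dq': array([-0.00074973, -0.00018322, -0.00101895,  0.00080577, -0.00195707,
       -0.00081558]), 'joint_torque': array([-1.06223804e-03, -4.40041924e+01, -1.76588720e+01,  6.32591662e-02,
        5.82140882e-02, -1.73914450e-04]), 'eef_pos': array([0.19790643, 0.59208554, 0.22958163]), 'tool_rot': array([-0.50478808, -3.10004955,  0.00318314]), 'ft_force': array([-0.0487218 ,  0.21653161, -0.03287583]), 'torque': array([0.07875115, 0.00837431, 0.05181605]), 'opening': 1.0023361109422497}
side {'mtx': array([[384.56250117,   0.        , 280.34853605],
       [  0.        , 384.56250117, 216.73987387],
       [  0.        ,   0.        ,   1.        ]]), 'R': array([[-0.985348  , -0.17020945, -0.01086549],
       [-0.09137967,  0.58064403, -0.80901314],
       [ 0.14401066, -0.7961666 , -0.58769012]]), 't': array([0.56566816, 0.14502022, 0.97928284])} pos [0.42960473 0.79174923 0.69898438]
top {'mtx': array([[482.1929641 ,   0.        , 289.37140605],
       [  0.        , 482.1929641 , 209.94341456],
       [  0.        ,   0.        ,   1.        ]]), 'R': array([[ 2.70078181e-02, -9.99635220e-01, -7.36542128e-05],
       [-9.78637509e-01, -2.64254862e-02, -2.03888009e-01],
       [ 2.03811689e-01,  5.57865105e-03, -9.78994216e-01]]), 't': array([-0.04229259,  0.57333989,  1.22599803])} pos [ 0.31236142 -0.03396579  1.317139  ]
```

View pics/side0.png

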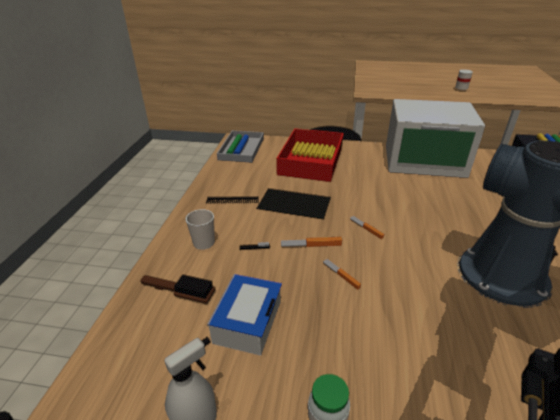

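View pics/top0.png

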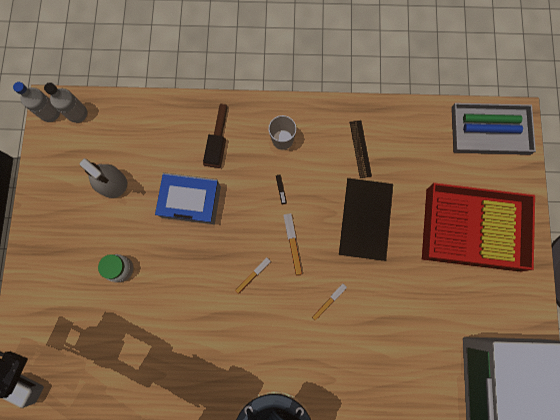

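Side and top pictures show three orange-handled spatulas. In the top view they are at about (293,243), (253,275) and (330,301). The one at (293,243) is the longest, about 61 px against about 45 px. I'll confirm it in a crop and measure.

```bash
cat > h.py <<'E'
import numpy as np, cv2
from station import ctrl, vision
M={n:vision.camera_model(n) for n in("side","top")}
def ray(n,uv):
    m=M[n]; d=m['R'].T@np.linalg.solve(m['mtx'],np.array([uv[0],uv[1],1.])); return -m['R'].T@m['t'],d
def onz(n,uv,z):
    o,d=ray(n,uv); return o+d*(z-o[2])/d[2]
def px(n,X):
    m=M[n]; c=m['R']@np.asarray(X)+m['t']; p=m['mtx']@c; return p[:2]/p[2]
def cut(p,x0,y0,x1,y1,s,f): cv2.imwrite(f,cv2.resize(p[y0:y1,x0:x1],None,fx=s,fy=s,interpolation=cv2.INTER_CUBIC))
E
python3 - <<'E'
from h import *
p=np.load('pics/top0rgb.npy'); hsv=cv2.cvtColor(p,cv2.COLOR_BGR2HSV)
cut(p,140,160,400,330,3,'pics/topc.png')
ps=np.load('pics/side0rgb.npy'); cut(ps,190,180,390,360,4,'pics/sidec0.png')
def cons(n,mask,amin):
    cs,_=cv2.findContours(mask,cv2.RETR_EXTERNAL,cv2.CHAIN_APPROX_NONE)
    return [c for c in cs if cv2.contourArea(c)>amin]
for u,v in((293,262),(292,225),(247,282),(320,310),(180,215),(165,180),(365,220)): print((u,v),hsv[v,u])
E
```

```text
(293, 262) [ 13 152  74]
(292, 225) [  0  12 143]
(247, 282) [ 20 167 148]
(320, 310) [ 18 169 148]
(180, 215) [ 13 102  40]
(165, 180) [112 166 134]
(365, 220) [ 13 102  30]
```

View pics/topc.png

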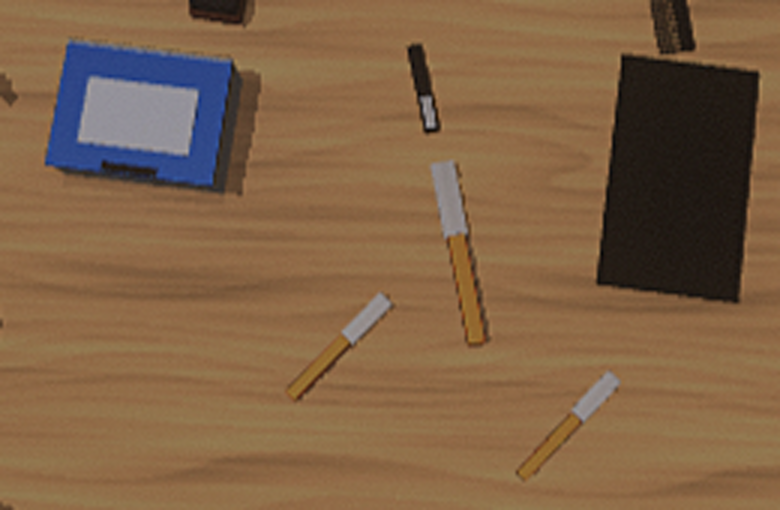

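View pics/sidec0.png

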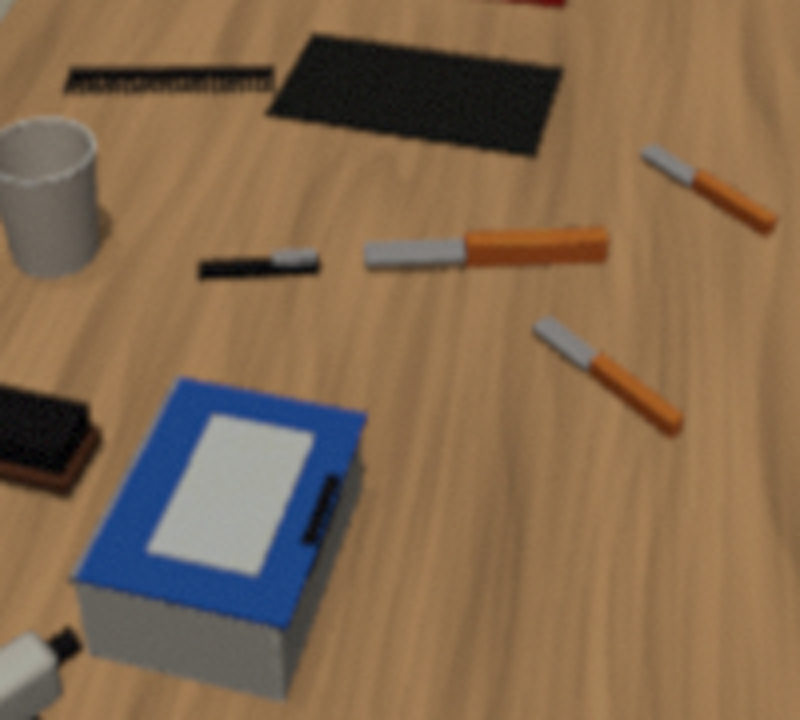

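The crops confirm it: the middle spatula is the largest in both views (top crop handle (475,340) to tip (443,163)). Now measuring.

```bash
cat > meas.py <<'E'
from h import *
def big(mask,near):
    cs,_=cv2.findContours(mask,cv2.RETR_EXTERNAL,cv2.CHAIN_APPROX_NONE)
    cs=[c for c in cs if cv2.contourArea(c)>15]
    return min(cs,key=lambda c:abs(cv2.pointPolygonTest(c,near,True)) if cv2.pointPolygonTest(c,near,True)<0 else -1)
def rect(n,c,z):
    P=np.array([onz(n,(u,v),z)[:2] for u,v in c[:,0,:]])*1000
    (cx,cy),(w,h),a=cv2.minAreaRect(P.astype(np.float32)); b=cv2.boxPoints(((cx,cy),(w,h),a))
    e=max((b[1]-b[0],b[2]-b[1]),key=np.linalg.norm)
    return np.round([cx,cy,w,h,np.degrees(np.arctan2(e[1],e[0]))],1)
if __name__=="__main__":
  for n,nl,no,nm,nb in(("top",(165,185),(297,262),(366,220),(291,227)),("side",(265,290),(324,242),(295,203),(293,243))):
    p=np.load(f'pics/{n}0rgb.npy'); H=cv2.cvtColor(p,cv2.COLOR_BGR2HSV)
    print(n)
    print('lid',rect(n,big(cv2.inRange(H,(105,100,40),(125,255,255)),nl),.065))
    lo=(14,190,60) if n=='top' else (5,180,60)
    print([H[b,a].tolist() for a,b in (no,nm,nb)])
    om=cv2.inRange(H,(3,165,100),(25,255,255))if n=='top' else cv2.inRange(H,(3,180,60),(14,255,255))
    print('handle',rect(n,big(om,no),.022 if n=='top' else .015))
    print('blade',rect(n,big(cv2.inRange(H,(0,0,80),(180,60,255)),nb),.0123))
    print('mat',rect(n,big(cv2.inRange(H,(0,0,0),(180,255,50)),nm),.003))
    cv2.imwrite(f'pics/om_{n}.png',om)
E
python3 meas.py
```

```text
top
lid [599.3 249.9 149.1 113.5  84.2]
[[17, 175, 147], [14, 107, 31], [177, 16, 140]]
handle [455.6 -45.4  98.8  15.7  12.3]
blade [539.4 -27.3  70.4  21.4  11.8]
mat [ 567.7 -239.   128.7  217.6   -6.1]
side
lid [602.3 254.1 149.5 114.2  84.3]
[[11, 208, 120], [0, 11, 23], [15, 12, 131]]
handle [457.6 -39.3  97.3  34.   12.2]
blade [542.2 -24.   67.2  21.7   9.1]
mat [ 570.  -235.3  121.7  213.8   -6.2]
```

```bash
python3 - <<'E'
from h import *
# rough neighbours: object tops / near edges
for name,uv,z in(("spray base-ish",(110,185),.1),("spray nozzle",(85,164),.17),("spray right edge",(128,180),.09),("jar top",(111,267),.08),("basket near edge bottom",(423,263),.07),("basket near top",(430,186),.07),("mini1 blade",(265,263),.01),("mini1 tail",(238,291),.01),("clip near",(283,203),.01),("clip far",(278,176),.01)):
    print(name,np.round(onz("top",uv,z)*1000))
E
python3 -m jog '[{"grip":0,"tx":16.6,"ty":-37.1,"yaw":0.0315},{"grip":0,"tx":16.6,"ty":-37.1,"yaw":0.0315},{"grip":0,"tx":16.6,"ty":-37.1,"yaw":0.0315},{"grip":0,"tx":16.6,"ty":-37.1,"yaw":0.0315},{"grip":0,"tx":16.6,"ty":-37.1,"yaw":0.0315},{"grip":0,"tx":16.6,"ty":-37.1,"yaw":0.0315},{"grip":0,"tx":16.6,"ty":-37.1,"yaw":0.0315},{"grip":0,"tx":16.6,"ty":-37.1,"yaw":0.0315},{"grip":0,"tx":16.6,"ty":-37.1,"yaw":0.0315},{"grip":0,"tx":16.6,"ty":-37.1,"yaw":0.0315},{"grip":0,"tx":16.6,"ty":-37.1,"yaw":0.0315},{"grip":0,"tx":16.6,"ty":-37.1,"yaw":0.0315},{"grip":0,"tx":16.6,"ty":-37.1,"yaw":0.0315},{"grip":0,"tx":16.6,"ty":-37.1,"yaw":0.0315},{"grip":0,"tx":16.6,"ty":-37.1,"yaw":0.0315},{"grip":0,"tx":16.6,"ty":-37.1,"yaw":0.0315},{"grip":0,"tx":16.6,"ty":-37.1,"yaw":0.0315},{"grip":0},{"grip":0}]'
```

```text
spray base-ish [620. 442. 100.]
spray nozzle [654. 482. 170.]
spray right edge [637. 400.  90.]
jar top [409. 425.  80.]
basket near edge bottom [ 441. -376.   70.]
basket near top [ 647. -400.   70.]
mini1 blade [436.  35.  10.]
mini1 tail [359. 105.  10.]
clip near [604.  -8.  10.]
clip far [681.   8.  10.]validation failed for argument at $[0]...
```

Neighbours all leave room. The jog apparently needs all five keys in each row.

```bash
python3 -m jog '[{"grip":0,"tx":16.6,"ty":-37.1,"tz":0,"yaw":0.0315},{"grip":0,"tx":16.6,"ty":-37.1,"tz":0,"yaw":0.0315},{"grip":0,"tx":16.6,"ty":-37.1,"tz":0,"yaw":0.0315},{"grip":0,"tx":16.6,"ty":-37.1,"tz":0,"yaw":0.0315},{"grip":0,"tx":16.6,"ty":-37.1,"tz":0,"yaw":0.0315},{"grip":0,"tx":16.6,"ty":-37.1,"tz":0,"yaw":0.0315},{"grip":0,"tx":16.6,"ty":-37.1,"tz":0,"yaw":0.0315},{"grip":0,"tx":16.6,"ty":-37.1,"tz":0,"yaw":0.0315},{"grip":0,"tx":16.6,"ty":-37.1,"tz":0,"yaw":0.0315},{"grip":0,"tx":16.6,"ty":-37.1,"tz":0,"yaw":0.0315},{"grip":0,"tx":16.6,"ty":-37.1,"tz":0,"yaw":0.0315},{"grip":0,"tx":16.6,"ty":-37.1,"tz":0,"yaw":0.0315},{"grip":0,"tx":16.6,"ty":-37.1,"tz":0,"yaw":0.0315},{"grip":0,"tx":16.6,"ty":-37.1,"tz":0,"yaw":0.0315},{"grip":0,"tx":16.6,"ty":-37.1,"tz":0,"yaw":0.0315},{"grip":0,"tx":16.6,"ty":-37.1,"tz":0,"yaw":0.0315},{"grip":0,"tx":16.6,"ty":-37.1,"tz":0,"yaw":0.0315},{"grip":0,"tx":0,"ty":0,"tz":0,"yaw":0},{"grip":0,"tx":0,"ty":0,"tz":0,"yaw":0}]'
python3 -c "
from station import ctrl
print(ctrl.read_state()['joint_positions'])"
```

```text
time: 1.68
eef_pos: [0.4812, -0.0401, 0.2302]
tool_rot: [0.326, -3.125, -0.0]
ft_force: [-0.1, 1.0, -0.6]
opening: 0.501
[-3.15198136e-01  3.37821825e-01  1.78043031e+00  1.30208529e-04
  1.02347620e+00 -2.09422027e+00]
```

```bash
python3 -m jog '[{"grip":0,"tx":0,"ty":1,"tz":-35,"yaw":0.005},{"grip":0,"tx":0,"ty":0,"tz":-35,"yaw":0},{"grip":0,"tx":0,"ty":0,"tz":-35,"yaw":0},{"grip":0,"tx":0,"ty":0,"tz":-35,"yaw":0},{"grip":0,"tx":0,"ty":0,"tz":-25,"yaw":0},{"grip":0,"tx":0,"ty":0,"tz":0,"yaw":0},{"grip":0,"tx":0,"ty":0,"tz":0,"yaw":0}]'
python3 - <<'E'
from h import *
p,d=vision.read_camera('side'); cut(p,200,120,400,300,4,'pics/s1.png')
E
```

```text
time: 2.27
eef_pos: [0.4787, -0.0355, 0.0647]
tool_rot: [0.343, -3.119, -0.003]
ft_force: [0.6, -0.2, 1.0]
opening: 0.501
```

View pics/s1.png

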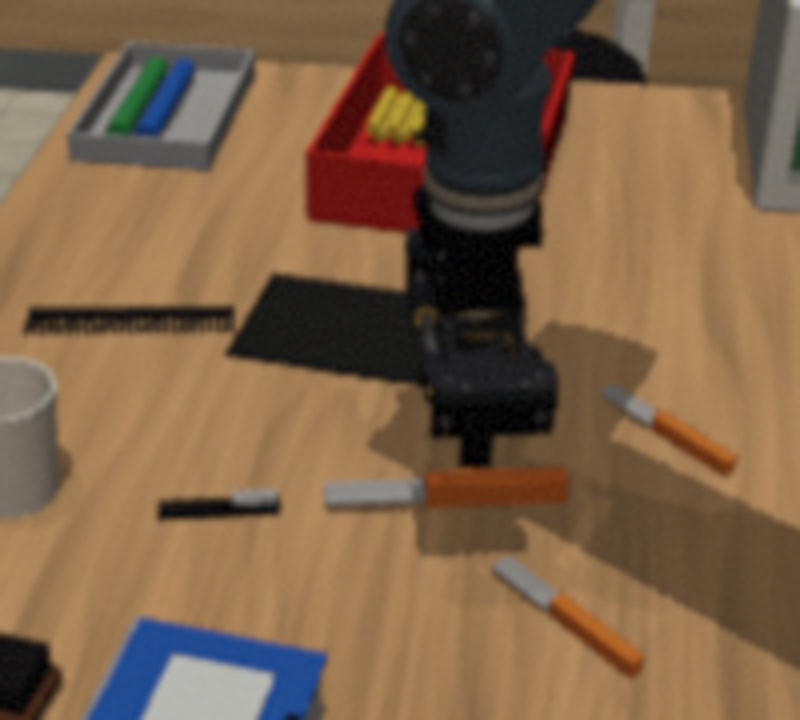

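```bash
python3 -c "
from h import *
print(px('side',(0.4787,-.0355,.057))*1,(319,236))"
python3 -m jog '[{"grip":0,"tx":2,"ty":-3,"tz":-18,"yaw":0},{"grip":0,"tx":0,"ty":0,"tz":-18,"yaw":0},{"grip":0,"tx":0,"ty":0,"tz":-12,"yaw":0},{"grip":0,"tx":0,"ty":0,"tz":-5,"yaw":0},{"grip":0,"tx":0,"ty":0,"tz":0,"yaw":0},{"grip":0,"tx":0,"ty":0,"tz":0,"yaw":0}]'
```

```text
[317.00050684 229.4789642 ] (319, 236)
time: 2.82
eef_pos: [0.4833, -0.04, 0.0139]
tool_rot: [-0.342, 3.121, -0.002]
ft_force: [0.3, 0.5, 0.5]
opening: 0.5
```

```bash
python3 -m jog '[{"grip":0,"tx":-1.5,"ty":1,"tz":-3,"yaw":0},{"grip":0,"tx":0,"ty":0,"tz":0,"yaw":0},{"grip":-1,"tx":0,"ty":0,"tz":0,"yaw":0},{"grip":-1,"tx":0,"ty":0,"tz":0,"yaw":0},{"grip":-1,"tx":0,"ty":0,"tz":0,"yaw":0},{"grip":-1,"tx":0,"ty":0,"tz":0,"yaw":0},{"grip":-1,"tx":0,"ty":0,"tz":0,"yaw":0},{"grip":-1,"tx":0,"ty":0,"tz":0,"yaw":0},{"grip":-1,"tx":0,"ty":0,"tz":0,"yaw":0},{"grip":-1,"tx":0,"ty":0,"tz":0,"yaw":0}]' 60
```

```text
time: 3.65
eef_pos: [0.481, -0.039, 0.0096]
tool_rot: [-0.341, 3.123, -0.0]
ft_force: [-0.1, 1.2, 0.1]
opening: 0.178
```

```bash
python3 -m jog '[{"grip":-1,"tx":0,"ty":0,"tz":10,"yaw":0},{"grip":-1,"tx":0,"ty":0,"tz":20,"yaw":0},{"grip":-1,"tx":0,"ty":0,"tz":30,"yaw":0},{"grip":-1,"tx":0,"ty":0,"tz":30,"yaw":0},{"grip":-1,"tx":0,"ty":0,"tz":30,"yaw":0},{"grip":-1,"tx":-6,"ty":31,"tz":0,"yaw":-0.0314},{"grip":-1,"tx":-6,"ty":31,"tz":0,"yaw":-0.0314},{"grip":-1,"tx":-6,"ty":31,"tz":0,"yaw":-0.0314},{"grip":-1,"tx":-6,"ty":31,"tz":0,"yaw":-0.0314},{"grip":-1,"tx":-6,"ty":31,"tz":0,"yaw":-0.0314},{"grip":-1,"tx":-6,"ty":31,"tz":0,"yaw":-0.0314},{"grip":-1,"tx":-6,"ty":31,"tz":0,"yaw":-0.0314},{"grip":-1,"tx":-6,"ty":31,"tz":0,"yaw":-0.0314},{"grip":-1,"tx":-6,"ty":31,"tz":0,"yaw":-0.0314},{"grip":-1,"tx":-6,"ty":31,"tz":0,"yaw":-0.0314},{"grip":-1,"tx":0,"ty":0,"tz":-26,"yaw":0},{"grip":-1,"tx":0,"ty":0,"tz":-26,"yaw":0},{"grip":-1,"tx":0,"ty":0,"tz":-24,"yaw":0},{"grip":-1,"tx":0,"ty":0,"tz":0,"yaw":0},{"grip":-1,"tx":0,"ty":0,"tz":0,"yaw":0}]'
python3 - <<'E'
from h import *
for n in('side','top'):
    p,d=vision.read_camera(n); np.save(f'pics/{n}2rgb.npy',p)
    cut(p,*( (200,240,380,370) if n=='side' else (140,160,270,260)),4 if n=='side' else 6,f'pics/{n}2.png')
E
```

```text
time: 5.32
eef_pos: [0.4198, 0.2707, 0.0531]
tool_rot: [-0.151, -3.135, 0.002]
ft_force: [-0.4, 0.5, -0.7]
opening: 0.182
```

View pics/side2.png

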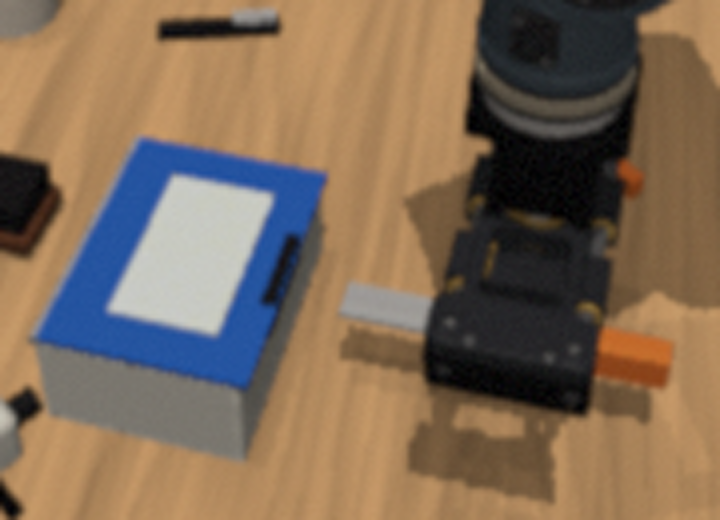

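View pics/top2.png

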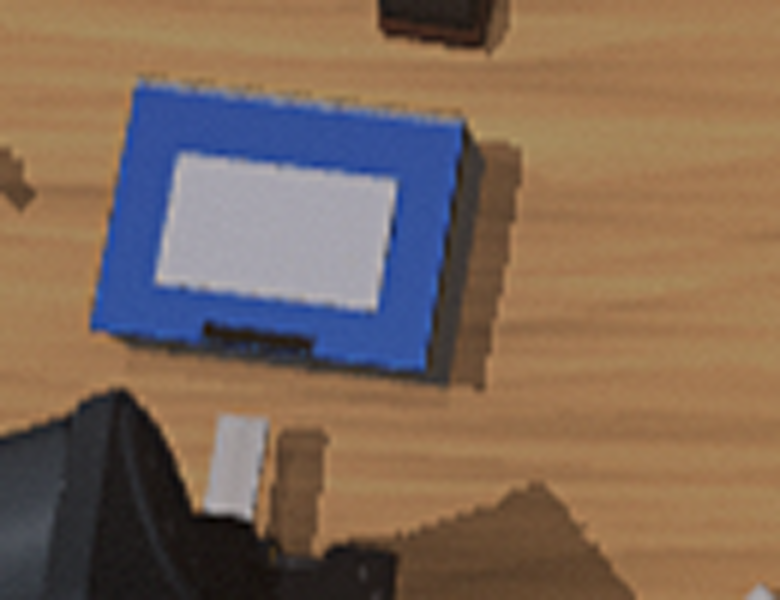

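Side: tip at about (286,315), clear of the lid edge. Top: tip at about (181,229), bar at (183,216). I'll triangulate the tip height and its offset to the notch.

Run:
```python
from h import *
def tri(a,b):
    P=[M[n]['mtx']@np.c_[M[n]['R'],M[n]['t']] for n in('side','top')]
    X=cv2.triangulatePoints(P[0],P[1],np.array(a,float).reshape(2,1),np.array(b,float).reshape(2,1)); X=(X[:3]/X[3]).ravel()
    return np.round(X*1000,1),[np.round(px(n,X)-q,1) for n,q in(('side',a),('top',b))]
from meas import big
out={}
for n,near in(('side',(295,317)),('top',(179,238))):
    p=np.load(f'pics/{n}2rgb.npy'); H=cv2.cvtColor(p,cv2.COLOR_BGR2HSV)
    m=cv2.inRange(H,(0,0,100),(180,55,255)); c=big(m,near)
    b=cv2.boxPoints(cv2.minAreaRect(c)); print(n,np.round(b,1).tolist(), cv2.minAreaRect(c)[1])
print('tip',tri((285.9,315),(180.7,229.6)))
print('lid front right/left corners', tri((281.2,284.3),(211.8,221.5)),tri((261.6,336.3),(155.5,214.7)))
print('tip top z=.055',onz('top',(180.7,229.6),.0557)*1000,'side',onz('side',(285.9,315),.0557)*1000)
```

```text
side [[284.5, 318.5], [286.20001220703125, 310.0], [307.29998779296875, 314.29998779296875], [305.70001220703125, 322.70001220703125]] (21.572771072387695, 8.629108428955078)
top [[173.5, 244.8000030517578], [176.3000030517578, 228.39999389648438], [184.1999969482422, 229.6999969482422], [181.5, 246.10000610351562]] (8.055550575256348, 16.604297637939453)
tip (array([515.5, 260.9,  50.2]), [array([0.4, 0.1]), array([ 0. , -0.2])])
lid front right/left corners (array([539.2, 178.8,  54.6]), [array([0.6, 0.1]), array([ 0. , -0.3])]) (array([552.7, 328.8,  59.4]), [array([0.8, 0.2]), array([ 0. , -0.4])])
tip top z=.055 [514.01861867 259.63003223  55.7       ] side [515.77804317 265.28906924  55.7       ]
```

```bash
python3 -m jog '[{"grip":-1,"tx":10,"ty":-1,"tz":0,"yaw":0},{"grip":-1,"tx":10,"ty":-1,"tz":0,"yaw":0},{"grip":-1,"tx":10,"ty":-1,"tz":0,"yaw":0},{"grip":-1,"tx":5,"ty":-0.5,"tz":0,"yaw":0},{"grip":-1,"tx":5,"ty":-0.5,"tz":0,"yaw":0},{"grip":-1,"tx":0,"ty":0,"tz":0,"yaw":0}]'
python3 - <<'E'
from h import *
for n in('side','top'):
    p,d=vision.read_camera(n)
    cut(p,*( (200,240,380,370) if n=='side' else (140,160,270,260)),4 if n=='side' else 6,f'pics/{n}3.png')
E
```

```text
time: 5.92
eef_pos: [0.4629, 0.2669, 0.0539]
tool_rot: [0.153, 3.136, 0.001]
ft_force: [-0.5, -0.7, -0.7]
opening: 0.181
```

View pics/side3.png

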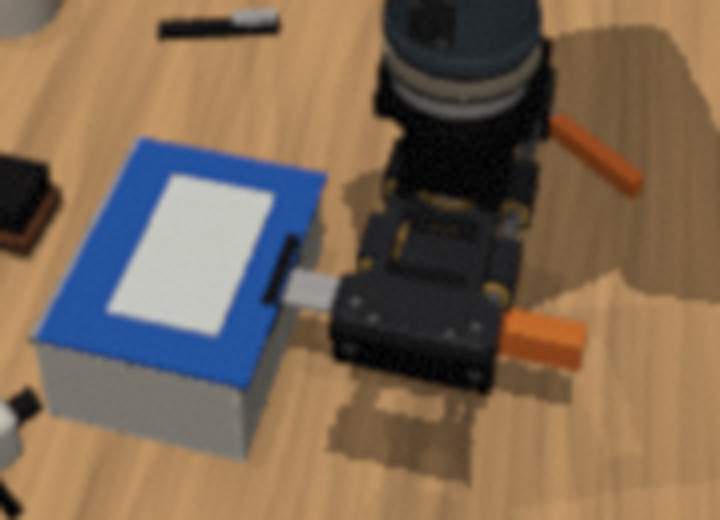

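View pics/top3.png

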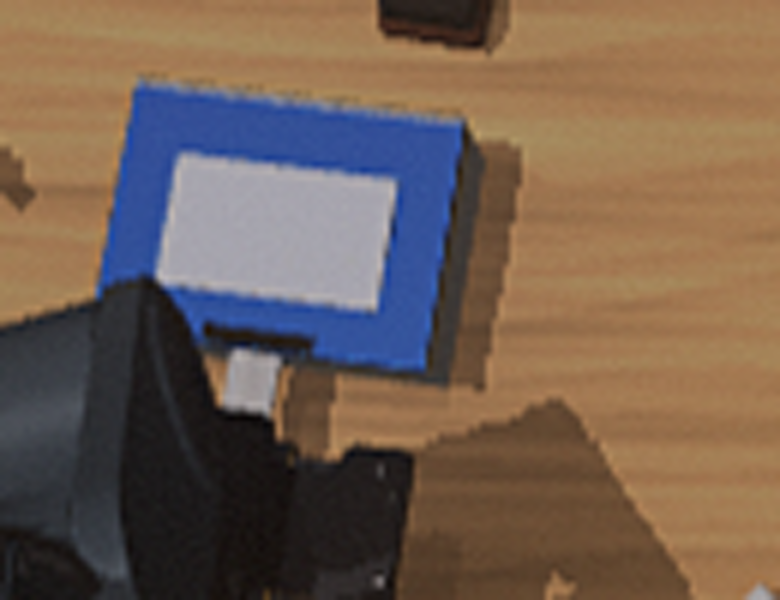

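The blade (side, around crop (310,290)) has gone under the lid at the black bar with no force. I'll push in further.

```bash
python3 -m jog '[{"grip":-1,"tx":5,"ty":-0.5,"tz":0,"yaw":0},{"grip":-1,"tx":5,"ty":-0.5,"tz":0,"yaw":0},{"grip":-1,"tx":5,"ty":-0.5,"tz":0,"yaw":0},{"grip":-1,"tx":0,"ty":0,"tz":0,"yaw":0},{"grip":-1,"tx":0,"ty":0,"tz":0,"yaw":0}]'
```

```text
time: 6.43
eef_pos: [0.4764, 0.2655, 0.0535]
tool_rot: [0.152, 3.138, 0.0]
ft_force: [-0.4, -0.4, -1.1]
opening: 0.178
```

Run:
```python
import numpy as np
# tip path rel. to closed contact, s=84: contact corner at tip top (z=+1.25)
s=84.
for th in np.radians(np.arange(0,113,8)): print(round(np.degrees(th)),np.round([s*(1-np.cos(th)),s*np.sin(th)],1))
print(112,s*(1-np.cos(1.95)),s*np.sin(1.95))
```

```text
0 [0. 0.]
8 [ 0.8 11.7]
16 [ 3.3 23.2]
24 [ 7.3 34.2]
32 [12.8 44.5]
40 [19.7 54. ]
48 [27.8 62.4]
56 [37.  69.6]
64 [47.2 75.5]
72 [58.  79.9]
80 [69.4 82.7]
88 [81.1 83.9]
96 [92.8 83.5]
104 [104.3  81.5]
112 [115.5  77.9]
112 115.0951898335081 78.03261606032503
```

```bash
python3 -m jog '[{"grip":-1,"tx":0,"ty":0,"tz":4,"yaw":0},{"grip":-1,"tx":0.2,"ty":0,"tz":6,"yaw":0},{"grip":-1,"tx":0.6,"ty":0,"tz":6,"yaw":0},{"grip":-1,"tx":1,"ty":-0.1,"tz":6,"yaw":0},{"grip":-1,"tx":1.5,"ty":-0.2,"tz":5.5,"yaw":0},{"grip":-1,"tx":0,"ty":0,"tz":0,"yaw":0},{"grip":-1,"tx":0,"ty":0,"tz":0,"yaw":0}]'
python3 - <<'E'
from h import *
p,d=vision.read_camera('side'); cut(p,180,200,380,370,4,'pics/s4.png')
E
```

```text
time: 7.02
eef_pos: [0.4796, 0.2654, 0.0818]
tool_rot: [0.151, 3.136, 0.001]
ft_force: [-0.1, -0.3, -0.6]
opening: 0.178
```

View pics/s4.png

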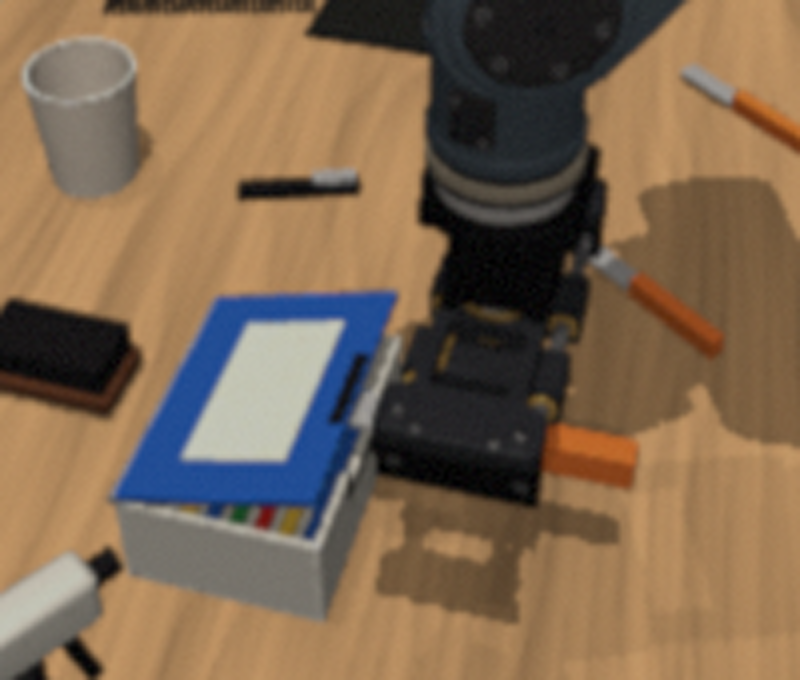

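The lid is up about 16°, resting on the blade, and the gripper is clear. Continuing the arc.

```bash
python3 -m jog '[{"grip":-1,"tx":2,"ty":-0.2,"tz":5.6,"yaw":0},{"grip":-1,"tx":2.2,"ty":-0.2,"tz":5.4,"yaw":0},{"grip":-1,"tx":2.6,"ty":-0.3,"tz":5.3,"yaw":0},{"grip":-1,"tx":3,"ty":-0.3,"tz":5.1,"yaw":0},{"grip":-1,"tx":3.4,"ty":-0.3,"tz":4.9,"yaw":0},{"grip":-1,"tx":3.6,"ty":-0.4,"tz":4.6,"yaw":0},{"grip":-1,"tx":3.9,"ty":-0.4,"tz":4.3,"yaw":0},{"grip":-1,"tx":4.2,"ty":-0.4,"tz":4,"yaw":0},{"grip":-1,"tx":0,"ty":0,"tz":0,"yaw":0},{"grip":-1,"tx":0,"ty":0,"tz":0,"yaw":0}]'
python3 - <<'E'
from h import *
p,d=vision.read_camera('side'); cut(p,180,200,380,370,4,'pics/s5.png')
E
```

```text
time: 7.9
eef_pos: [0.5061, 0.2628, 0.121]
tool_rot: [0.151, 3.134, 0.001]
ft_force: [0.8, -0.0, -0.8]
opening: 0.176
```

View pics/s5.png

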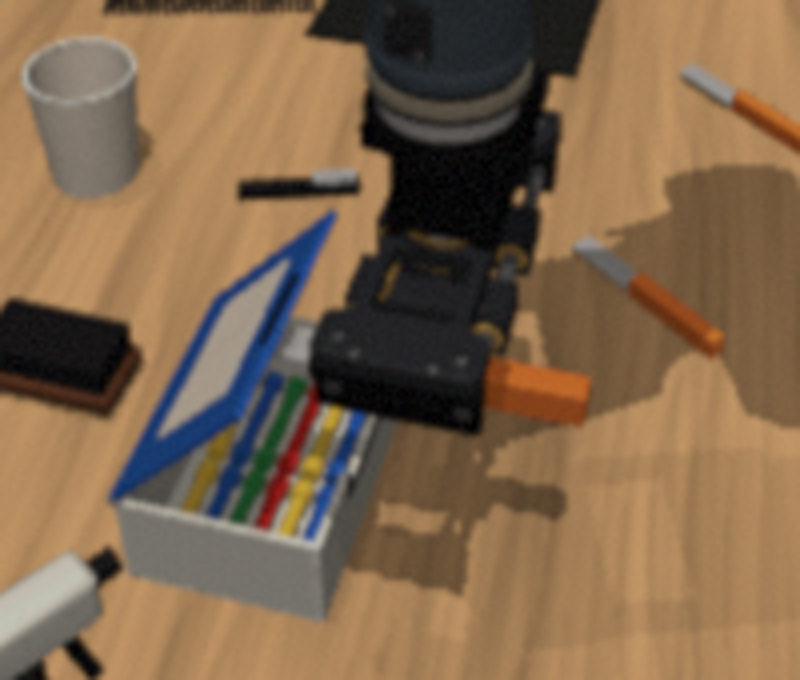

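```bash
python3 -m jog '[{"grip":-1,"tx":4.4,"ty":-0.4,"tz":3.8,"yaw":0},{"grip":-1,"tx":4.7,"ty":-0.5,"tz":3.4,"yaw":0},{"grip":-1,"tx":5,"ty":-0.5,"tz":3,"yaw":0},{"grip":-1,"tx":5.2,"ty":-0.5,"tz":2.6,"yaw":0},{"grip":-1,"tx":5.4,"ty":-0.5,"tz":2.2,"yaw":0},{"grip":-1,"tx":5.5,"ty":-0.5,"tz":1.8,"yaw":0},{"grip":-1,"tx":5.6,"ty":-0.6,"tz":1.4,"yaw":0},{"grip":-1,"tx":5.7,"ty":-0.6,"tz":1,"yaw":0},{"grip":-1,"tx":5.8,"ty":-0.6,"tz":0.6,"yaw":0},{"grip":-1,"tx":5.8,"ty":-0.6,"tz":0.2,"yaw":0},{"grip":-1,"tx":0,"ty":0,"tz":0,"yaw":0},{"grip":-1,"tx":0,"ty":0,"tz":0,"yaw":0}]'
python3 - <<'E'
from h import *
p,d=vision.read_camera('side'); cut(p,180,200,380,370,4,'pics/s6.png')
p,d=vision.read_camera('top'); cut(p,70,120,270,270,4,'pics/t6.png')
E
```

```text
time: 8.95
eef_pos: [0.5585, 0.2573, 0.1403]
tool_rot: [0.152, 3.136, 0.001]
ft_force: [-0.1, -0.5, -1.8]
opening: 0.184
```

View pics/s6.png

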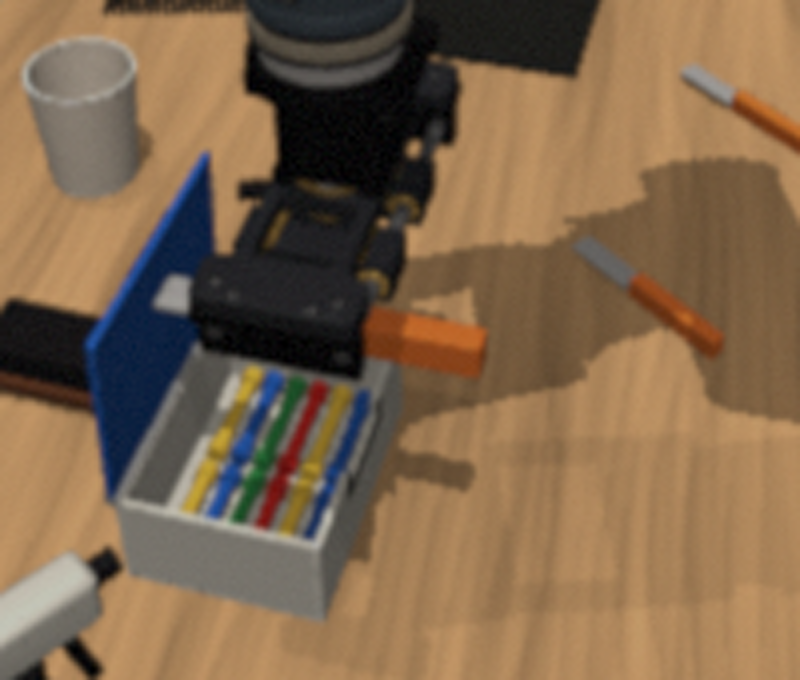

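View pics/t6.png

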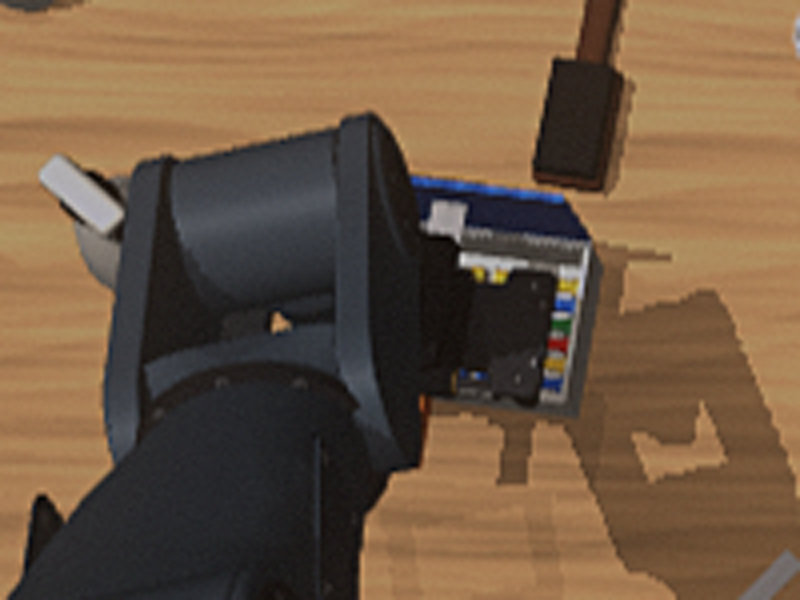

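Run:
```python
from h import *
p,d=vision.read_camera('top'); m=M['top']
for u,v in((114,180),(118,200),(132,180),(100,220),(95,172),(165,190)):
    z=d[v,u]; c=z*np.linalg.solve(m['mtx'],[u,v,1.]); print((u,v),np.round((m['R'].T@(c-m['t']))*1000))
p,d=vision.read_camera('side'); cv2.imwrite('pics/s6f.png',p)
```

```text
(114, 180) [535. 290. 472.]
(118, 200) [501. 283. 461.]
(132, 180) [537. 259. 469.]
(100, 220) [448. 277. 547.]
(95, 172) [630. 449. 185.]
(165, 190) [511. 188. 504.]
```

View pics/s6f.png

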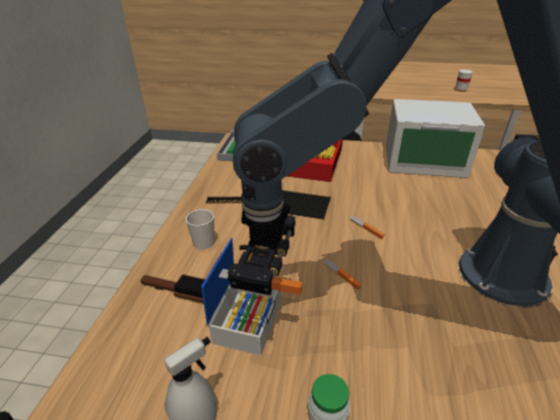

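The wrist is well above and clear of the spray (about 0.46 m high), and the lid is near upright. On to past upright.

```bash
python3 -m jog '[{"grip":-1,"tx":5.5,"ty":-0.6,"tz":-0.2,"yaw":0},{"grip":-1,"tx":5.5,"ty":-0.6,"tz":-0.4,"yaw":0},{"grip":-1,"tx":5.5,"ty":-0.6,"tz":-0.7,"yaw":0},{"grip":-1,"tx":5.5,"ty":-0.6,"tz":-1,"yaw":0},{"grip":-1,"tx":4,"ty":-0.4,"tz":-1,"yaw":0},{"grip":-1,"tx":3,"ty":-0.3,"tz":-1,"yaw":0},{"grip":-1,"tx":0,"ty":0,"tz":0,"yaw":0}]'
```

```text
time: 9.73
eef_pos: [0.5874, 0.2542, 0.1357]
tool_rot: [0.152, 3.137, 0.0]
ft_force: [0.1, -0.0, -1.1]
opening: 0.178
```

```bash
python3 -m jog '[{"grip":-1,"tx":2.5,"ty":-0.3,"tz":-0.8,"yaw":0},{"grip":-1,"tx":0,"ty":0,"tz":0,"yaw":0}]'; python3 -m jog '[{"grip":-1,"tx":2,"ty":-0.2,"tz":-0.5,"yaw":0},{"grip":-1,"tx":0,"ty":0,"tz":0,"yaw":0}]'
python3 - <<'E'
from h import *
p,d=vision.read_camera('side'); cut(p,180,200,380,370,4,'pics/s7.png')
E
```

```text
time: 9.9
eef_pos: [0.5892, 0.2539, 0.135]
tool_rot: [0.151, 3.138, -0.0]
ft_force: [-1.2, 0.2, -0.2]
opening: 0.178
time: 10.07
eef_pos: [0.5908, 0.2537, 0.1345]
tool_rot: [-0.151, -3.138, 0.0]
ft_force: [-0.5, 0.2, -0.4]
opening: 0.178
```

View pics/s7.png

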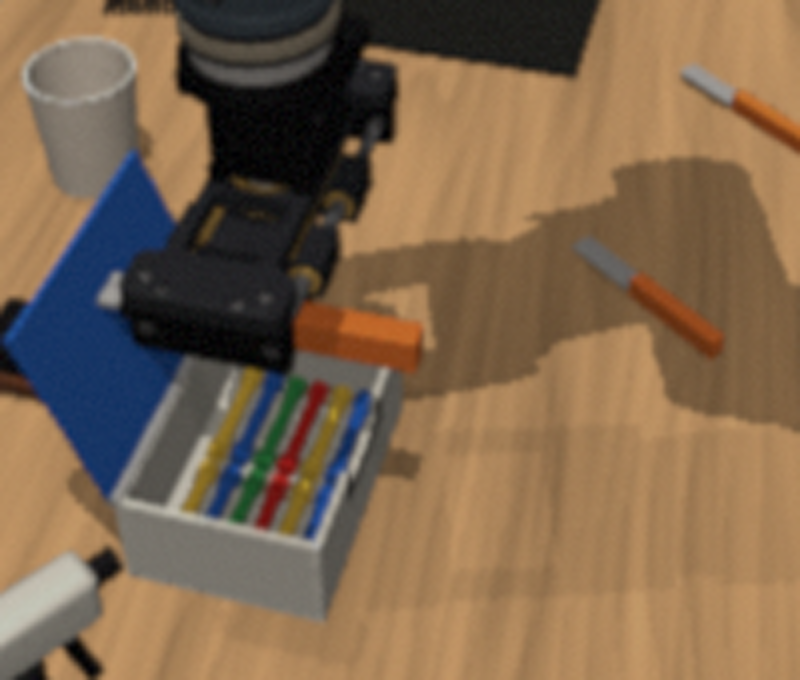

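```bash
for i in 1; do python3 -m jog '[{"grip":-1,"tx":2,"ty":-0.2,"tz":-0.6,"yaw":0},{"grip":-1,"tx":0,"ty":0,"tz":0,"yaw":0}]';  python3 -m jog '[{"grip":-1,"tx":2,"ty":-0.2,"tz":-0.6,"yaw":0},{"grip":-1,"tx":0,"ty":0,"tz":0,"yaw":0},{"grip":-1,"tx":0,"ty":0,"tz":0,"yaw":0}]'; done
```

```text
time: 10.28
eef_pos: [0.5925, 0.2536, 0.1338]
tool_rot: [-0.151, -3.137, 0.0]
ft_force: [-0.6, 0.6, -1.0]
opening: 0.177
time: 10.53
eef_pos: [0.5928, 0.2536, 0.1334]
tool_rot: [-0.151, -3.134, 0.001]
ft_force: [-4.7, 0.4, 2.8]
opening: 0.179
```

The last 2 mm step gave 0.3 mm of motion and about 5 N, which looks like the stop. One more step to confirm.

```bash
python3 -m jog '[{"grip":-1,"tx":2,"ty":-0.2,"tz":-0.6,"yaw":0},{"grip":-1,"tx":0,"ty":0,"tz":0,"yaw":0},{"grip":-1,"tx":0,"ty":0,"tz":0,"yaw":0}]'
```

```text
time: 10.78
eef_pos: [0.5929, 0.2535, 0.1329]
tool_rot: [-0.15, -3.13, 0.001]
ft_force: [-10.0, 1.3, 5.9]
opening: 0.179
```

```bash
python3 -m jog '[{"grip":-1,"tx":-10,"ty":1,"tz":0,"yaw":0},{"grip":-1,"tx":-20,"ty":2,"tz":0,"yaw":0},{"grip":-1,"tx":-30,"ty":3,"tz":0,"yaw":0},{"grip":-1,"tx":-30,"ty":3,"tz":5,"yaw":0},{"grip":-1,"tx":-30,"ty":3,"tz":5,"yaw":0},{"grip":-1,"tx":-20,"ty":2,"tz":5,"yaw":0},{"grip":-1,"tx":0,"ty":0,"tz":0,"yaw":0},{"grip":-1,"tx":0,"ty":0,"tz":0,"yaw":0}]'
python3 - <<'E'
from h import *
p,d=vision.read_camera('side'); np.save('pics/s8.npy',p); cut(p,180,180,380,330,4,'pics/s8.png')
p,d=vision.read_camera('top'); cut(p,70,120,270,270,4,'pics/t8.png')
E
```

```text
time: 11.45
eef_pos: [0.4567, 0.2676, 0.1485]
tool_rot: [0.149, 3.135, 0.001]
ft_force: [0.7, 0.8, 0.0]
opening: 0.179
```

View pics/s8.png

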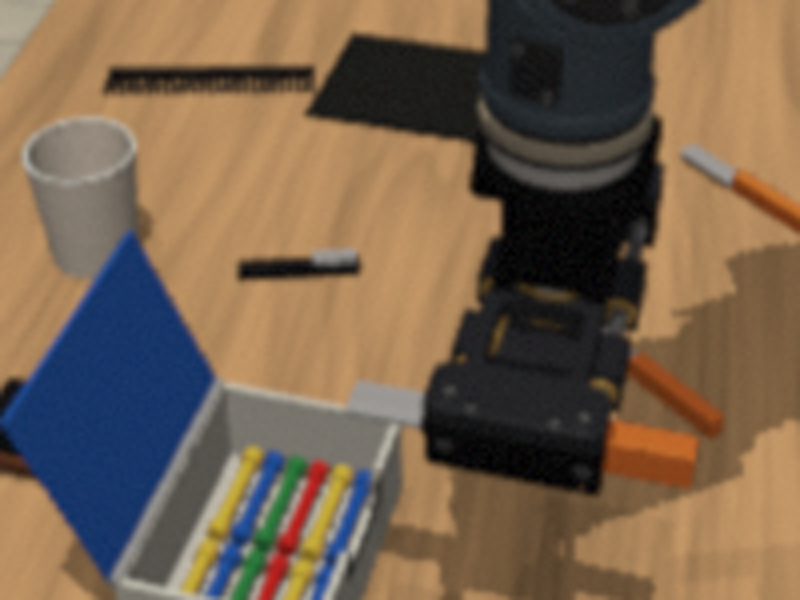

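View pics/t8.png

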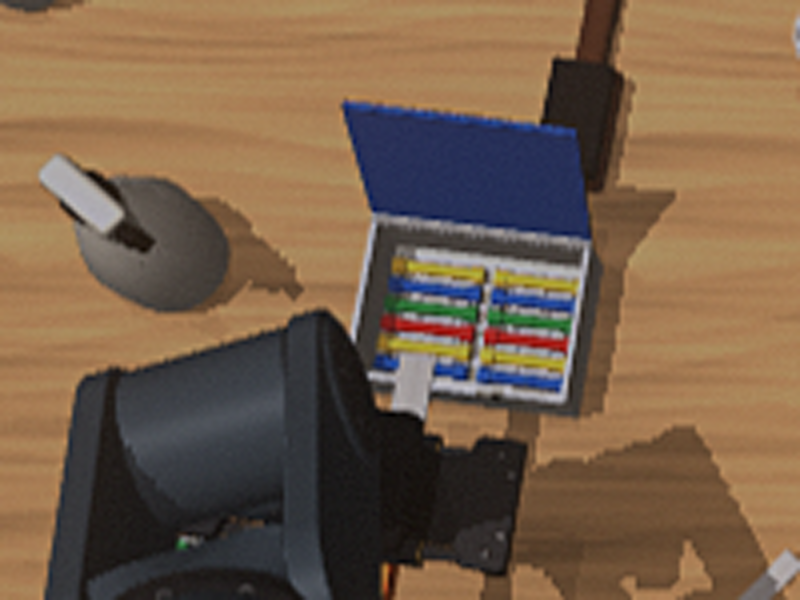

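Lid stop confirmed (10 N, no motion) and the lid stays back. Carrying the spatula over the mat.

```bash
python3 -m jog '[{"grip":-1,"tx":0,"ty":-20,"tz":0,"yaw":0},{"grip":-1,"tx":4,"ty":-32,"tz":0,"yaw":0},{"grip":-1,"tx":8,"ty":-32,"tz":0,"yaw":0},{"grip":-1,"tx":8,"ty":-32,"tz":0,"yaw":0},{"grip":-1,"tx":8,"ty":-32,"tz":0,"yaw":0},{"grip":-1,"tx":8,"ty":-32,"tz":0,"yaw":0},{"grip":-1,"tx":8,"ty":-32,"tz":0,"yaw":0},{"grip":-1,"tx":8,"ty":-32,"tz":0,"yaw":0},{"grip":-1,"tx":8,"ty":-32,"tz":0,"yaw":0},{"grip":-1,"tx":8,"ty":-32,"tz":0,"yaw":0},{"grip":-1,"tx":8,"ty":-32,"tz":0,"yaw":0},{"grip":-1,"tx":8,"ty":-32,"tz":0,"yaw":0},{"grip":-1,"tx":8,"ty":-32,"tz":0,"yaw":0},{"grip":-1,"tx":8,"ty":-32,"tz":0,"yaw":0},{"grip":-1,"tx":2,"ty":-32,"tz":0,"yaw":0},{"grip":-1,"tx":0,"ty":-32,"tz":0,"yaw":0},{"grip":-1,"tx":0,"ty":0,"tz":-30,"yaw":0},{"grip":-1,"tx":0,"ty":0,"tz":-30,"yaw":0},{"grip":-1,"tx":0,"ty":0,"tz":-30,"yaw":0},{"grip":-1,"tx":0,"ty":0,"tz":0,"yaw":0}]'
python3 - <<'E'
from h import *
p,d=vision.read_camera('side'); cut(p,230,130,390,260,5,'pics/s9.png')
p,d=vision.read_camera('top'); cut(p,270,150,430,270,5,'pics/t9.png')
E
```

```text
time: 13.22
eef_pos: [0.5557, -0.2324, 0.0519]
tool_rot: [-0.154, -3.129, -0.008]
ft_force: [-1.3, 0.6, -0.3]
opening: 0.177
```

View pics/s9.png

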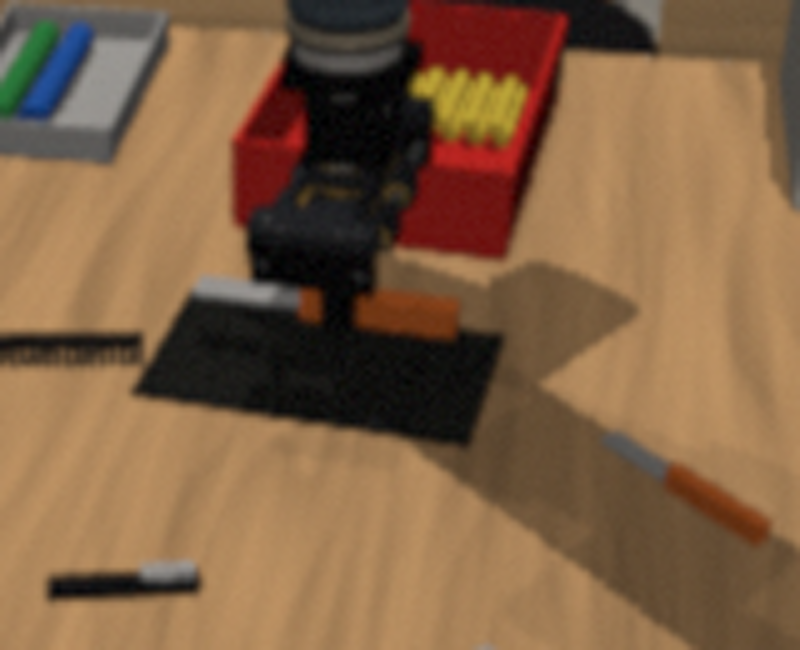

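View pics/t9.png

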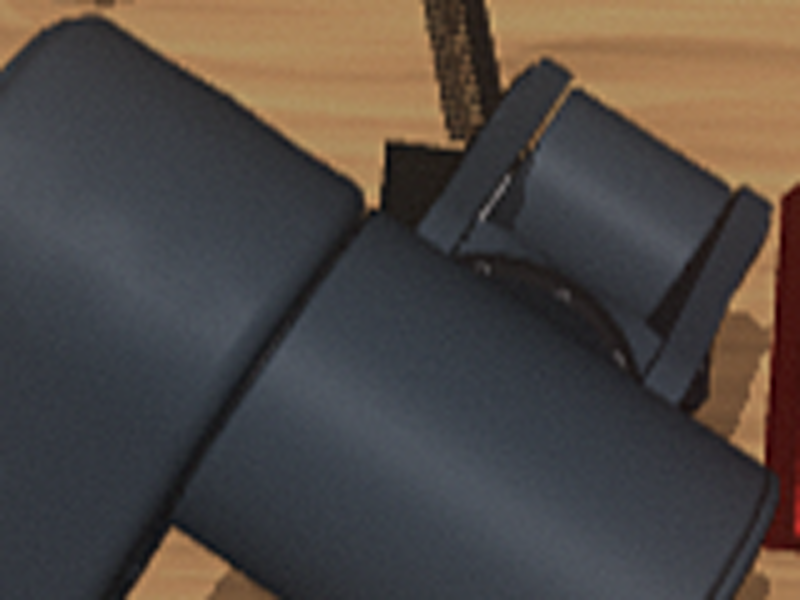

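```bash
python3 -m jog '[{"grip":-1,"tx":2,"ty":1,"tz":-12,"yaw":0},{"grip":-1,"tx":1,"ty":0,"tz":-10,"yaw":0},{"grip":-1,"tx":0,"ty":0,"tz":-8,"yaw":0},{"grip":-1,"tx":0,"ty":0,"tz":-4,"yaw":0},{"grip":-1,"tx":0,"ty":0,"tz":0,"yaw":0},{"grip":-1,"tx":0,"ty":0,"tz":0,"yaw":0},{"grip":-1,"tx":0,"ty":0,"tz":0,"yaw":0}]'
python3 - <<'E'
from h import *
p,d=vision.read_camera('side'); cut(p,230,130,390,260,5,'pics/s10.png')
E
```

```text
time: 13.9
eef_pos: [0.562, -0.2319, 0.0242]
tool_rot: [0.151, 3.137, -0.001]
ft_force: [-0.6, 0.5, -1.1]
opening: 0.175
```

View pics/s10.png

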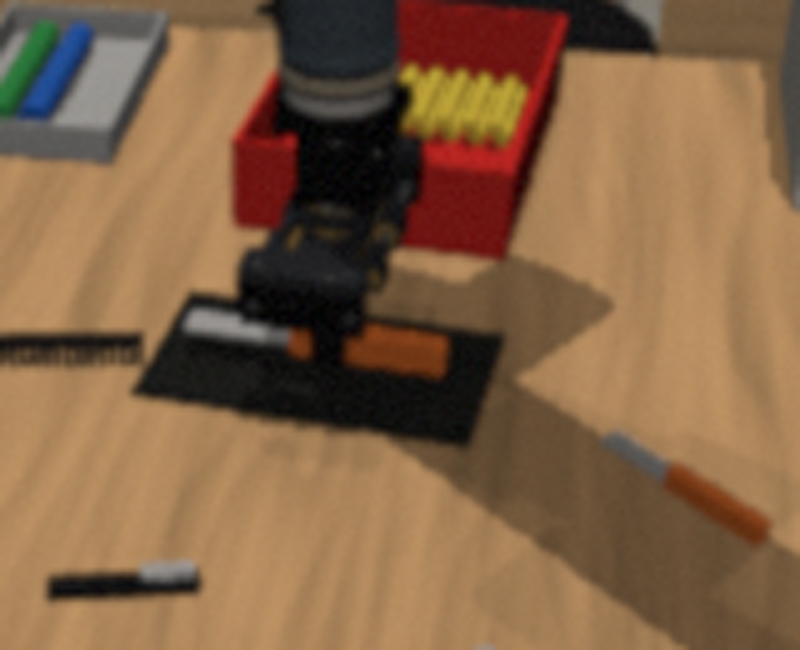

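```bash
python3 -m jog '[{"grip":-1,"tx":-2,"ty":0,"tz":-4,"yaw":0},{"grip":-1,"tx":0,"ty":0,"tz":-3,"yaw":0},{"grip":-1,"tx":0,"ty":0,"tz":-2,"yaw":0},{"grip":-1,"tx":0,"ty":0,"tz":0,"yaw":0},{"grip":-1,"tx":0,"ty":0,"tz":0,"yaw":0}]'; python3 -m jog '[{"grip":-1,"tx":0,"ty":0,"tz":-1,"yaw":0},{"grip":-1,"tx":0,"ty":0,"tz":0,"yaw":0},{"grip":-1,"tx":0,"ty":0,"tz":0,"yaw":0}]';  python3 -m jog '[{"grip":-1,"tx":0,"ty":0,"tz":-1,"yaw":0},{"grip":-1,"tx":0,"ty":0,"tz":0,"yaw":0},{"grip":-1,"tx":0,"ty":0,"tz":0,"yaw":0}]'
```

```text
time: 14.37
eef_pos: [0.5595, -0.2317, 0.0146]
tool_rot: [-0.151, -3.137, -0.0]
ft_force: [-0.1, 0.1, -0.3]
opening: 0.18
time: 14.62
eef_pos: [0.5598, -0.2318, 0.0139]
tool_rot: [0.151, 3.138, -0.0]
ft_force: [-0.3, 0.2, -0.2]
opening: 0.179
time: 14.87
eef_pos: [0.5597, -0.2318, 0.0128]
tool_rot: [-0.151, -3.138, -0.0]
ft_force: [0.7, -0.3, -0.7]
opening: 0.181
```

```bash
python3 -m jog '[{"grip":-1,"tx":0,"ty":0,"tz":-1,"yaw":0},{"grip":-1,"tx":0,"ty":0,"tz":0,"yaw":0},{"grip":-1,"tx":0,"ty":0,"tz":0,"yaw":0}]';  python3 -m jog '[{"grip":-1,"tx":0,"ty":0,"tz":-0.7,"yaw":0},{"grip":-1,"tx":0,"ty":0,"tz":0,"yaw":0},{"grip":-1,"tx":0,"ty":0,"tz":0,"yaw":0}]'
```

```text
time: 15.12
eef_pos: [0.5598, -0.2318, 0.0126]
tool_rot: [0.151, 3.138, -0.0]
ft_force: [-1.3, 0.6, 5.6]
opening: 0.18
time: 15.37
eef_pos: [0.5598, -0.2318, 0.0126]
tool_rot: [0.151, 3.138, -0.0]
ft_force: [-1.6, 1.2, 10.6]
opening: 0.18
```

Contact at exactly the expected height (12.6 mm, force rising). I'll ease off the press and release.

```bash
python3 -m jog '[{"grip":-1,"tx":0,"ty":0,"tz":1.2,"yaw":0},{"grip":-1,"tx":0,"ty":0,"tz":0,"yaw":0},{"grip":-1,"tx":0,"ty":0,"tz":0,"yaw":0}]' 10
python3 -m jog '[{"grip":-0.5,"tx":0,"ty":0,"tz":0,"yaw":0},{"grip":-0.4,"tx":0,"ty":0,"tz":0,"yaw":0},{"grip":-0.2,"tx":0,"ty":0,"tz":0,"yaw":0},{"grip":-0.2,"tx":0,"ty":0,"tz":0,"yaw":0},{"grip":-0.2,"tx":0,"ty":0,"tz":0,"yaw":0},{"grip":-0.2,"tx":0,"ty":0,"tz":0,"yaw":0}]'
python3 -m jog '[{"grip":-0.2,"tx":0,"ty":0,"tz":8,"yaw":0},{"grip":-0.2,"tx":0,"ty":0,"tz":15,"yaw":0},{"grip":-0.2,"tx":0,"ty":0,"tz":30,"yaw":0},{"grip":-0.2,"tx":0,"ty":0,"tz":35,"yaw":0},{"grip":-0.2,"tx":0,"ty":0,"tz":35,"yaw":0},{"grip":-0.2,"tx":0,"ty":0,"tz":35,"yaw":0},{"grip":-0.2,"tx":-30,"ty":20,"tz":10,"yaw":0},{"grip":-0.2,"tx":-30,"ty":25,"tz":0,"yaw":0},{"grip":-0.2,"tx":-30,"ty":25,"tz":0,"yaw":0},{"grip":-0.2,"tx":-15,"ty":35,"tz":0,"yaw":0},{"grip":-0.2,"tx":0,"ty":40,"tz":0,"yaw":0},{"grip":-0.2,"tx":0,"ty":40,"tz":0,"yaw":0},{"grip":-0.2,"tx":0,"ty":40,"tz":0,"yaw":0},{"grip":-0.2,"tx":0,"ty":40,"tz":0,"yaw":0},{"grip":-0.2,"tx":0,"ty":40,"tz":0,"yaw":0},{"grip":-0.2,"tx":0,"ty":0,"tz":0,"yaw":0},{"grip":-0.2,"tx":0,"ty":0,"tz":0,"yaw":0}]'
python3 - <<'E'
from h import *
for n in('side','top'):
    p,d=vision.read_camera(n); np.save(f'pics/{n}Frgb.npy',p); cv2.imwrite(f'pics/{n}F.png',p)
E
```

```text
time: 15.62
eef_pos: [0.56, -0.232, 0.0126]
tool_rot: [0.151, 3.137, -0.001]
ft_force: [-0.3, 0.2, 3.5]
opening: 0.184
time: 16.12
eef_pos: [0.5597, -0.2318, 0.0122]
tool_rot: [-0.151, -3.138, -0.0]
ft_force: [-0.7, 0.0, 0.4]
opening: 0.393
time: 17.53
eef_pos: [0.4543, 0.0753, 0.1809]
tool_rot: [0.143, 3.138, -0.0]
ft_force: [0.2, -0.4, -0.2]
opening: 0.398
```

View pics/sideF.png

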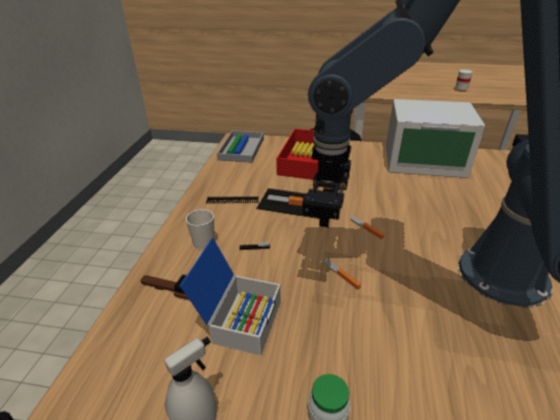

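View pics/topF.png

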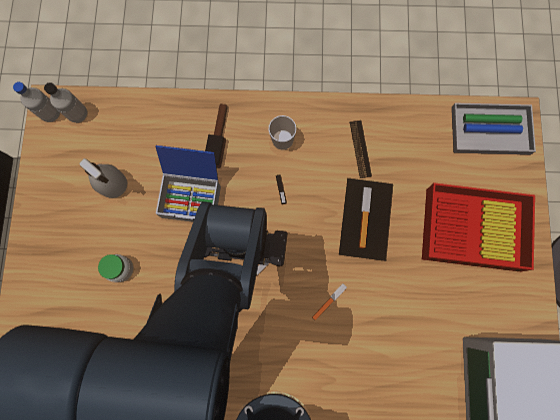

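The pictures show the spatula inside the mat (top, about (364,217)), the lid leaning back (top, about (187,163)), and the other things apparently unmoved. A numeric check before handing in.

Run:
```python
from h import *
from meas import big,rect
p=np.load('pics/topFrgb.npy'); q=np.load('pics/top0rgb.npy'); H=cv2.cvtColor(p,cv2.COLOR_BGR2HSV)
print('handle',rect('top',big(cv2.inRange(H,(3,140,80),(25,255,255)),(363,232)),.025))
print('blade',rect('top',big(cv2.inRange(H,(0,0,90),(180,60,255)),(367,198)),.0153))
print('mat',rect('top',big(cv2.inRange(H,(0,0,0),(180,255,50)),(380,220)),.003))
# lid angle: far edge corners along plane x_case through hinge
c=big(cv2.inRange(H,(105,100,40),(125,255,255)),(187,163)); a=cv2.approxPolyDP(c,3,True)[:,0]; print(a.tolist())
u=np.array([.995,-.101,0]); hinge=np.array([599.8,251,0])/1000+u*.057+[0,0,.06]
e=np.array([(158.5+214.5)/2,(146+152.5)/2])
o,d=ray('top',e); # intersect with circle in plane spanned by u,z (normal v)
v=np.array([.101,.995,0]); X=o+d*((hinge-o)@v)/(d@v); r=X-hinge; print('edge r',np.linalg.norm(r)*1000,'angle',np.pi-np.arctan2(r[2],r@u))
df=cv2.absdiff(p,q).max(2)
for nm,(x,y,w,h) in dict(spray=(75,155,55,45),cup=(265,115,35,40),basket=(420,180,118,92),clip=(272,170,18,38),jar=(95,250,40,35),comb=(345,118,30,60),brush=(202,100,30,40),mini2=(310,280,40,42)).items(): print(nm,(df[y:y+h,x:x+w]>40).mean().round(3))
```

```text
handle [ 533.1 -229.2   17.4   98.6   -5.8]
blade [ 620.  -238.5   22.1   70.3   -5.3]
mat [ 567.6 -238.7  127.9  216.9   -6.1]
[[156, 146], [163, 172], [217, 179], [213, 152]]
edge r 96.93500182565305 angle 2.1394753336604033
spray 0.0
cup 0.0
basket 0.0
clip 0.0
jar 0.0
comb 0.0
brush 0.0
mini2 0.0
```

```bash
python3 -c "
from station import ticket
print(ticket.job_done())"
```

```text
the job is handed in; nothing more can be done
None
```

I picked up the largest orange-handled spatula, pushed its blade into the notch under the black mark and levered the lid up with it. I then swung the lid back to its stop, laid the spatula on the black mat and handed the job in at about 17.6 s.

**Lid:** The last two 2 mm steps moved the blade only 0.3 and 0.1 mm while the force rose to 5 and then about 12 N. The arm position then puts the lid at about 1.95 rad. A single-ray check from the top camera disagreed: it gave 2.14 rad, and a hinge-to-edge distance of 97 mm instead of 114, so I trusted the contact instead. The lid stayed back after I withdrew. In the pictures I took along the way, only the blade was against the lid.

**Spatula:** It touched the mat at the expected height, and I eased off the press before opening the gripper. It lies flat in line with the mat, at least 20 mm inside every edge.

**Everything else:** Before and after pictures from the top camera show no change at the spray bottle, cup, basket, clip, jar, comb, one of the smaller spatulas, or the part of the brush I compared. The other small spatula was partly hidden from above; the side view shows it where it was. Height from matching the two cameras was several mm low, so I took heights from the arm instead. The robot ended clear of everything.

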